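# Hang the rinsed mixing cups on the draining rack

### The arm

A 7-joint arm with a two-finger parallel gripper is mounted at the origin on the work surface. World frame = base frame: x ahead of the robot, y to its left, z up, the work surface at z = 0. Lengths are in m, angles in rad, forces in N, time in s.
With the tool pointing down it reaches from about 0.35 to 0.9 m from the base axis. Payload 8.1 kg.
Tool frame: the origin (TCP) lies midway between the tips of the shut fingers; the grasp point (between the pads) lies arm.grip_point_offset behind it (arm.grip_point_offset is the distance from the TCP to the grasp point, in m); y points along the fingers, z is the direction in which the jaws open and shut, and the axes are right-handed (so a half turn about y gives the same grasp; the last joint's range is limited). The gripper opens to 92 mm and grips with 3 to 60 N. Pads are 19 mm wide; open, the fingers measure 130 mm over their backs; the gripper's body (75 mm by 190 mm) begins 47 mm behind the grasp point.
Start: joints at [-1.286, 0.434, 0.025, 1.573, -0.012, 1.134, -0.075], TCP at [0.236, 0.579, 0.227] pointing down, gripper open.
Joint ranges: [-2.62, 2.62], [-0.44, 2.09], [-1.27, 1.32], [0.08, 2.57], [-1.32, 4.46], [0.12, 2], [-2.74, 2.74]. Speed limits (rad/s): [2.22, 2.22, 3.01, 3.01, 3.14, 3.14, 3.14].

### API

Orientations are given as a rotation vector (axis times angle).
In Python, from cell import arm, get_image, camera_info gives the robot as it stands.
- The arm moves only by the tool carry_out, never from a script. Its argument "steps" is one flat list of numbers, 5 for each row, row after row: the opening, from 0 (shut) to 1 (fully open), then the shift along the world's x, y, z in units of 0.1 m (1.0 is 0.1 m), then the turn about the world's z in units of 45 degrees (1.0 is 45 degrees). In form: [hand, dx, dy, dz, spin, hand, dx, dy, dz, spin, ...]. A call has 1 to 12 rows; each row is the pose to reach, as a shift and turn from the pose commanded when the call began; what a row does not reach only later rows make up. A row lasts 1/10 s, in which the tool goes at most 50 mm and 8.59 degrees, less where a joint would pass 70% of its speed; a pose out of reach is approached as far as the arm can. A call with a number of a shift or a turn outside -1 to 1 is refused whole. A call with a gripper value outside its range is refused whole. The fingers move at their own pace and stop on an object; "grip_force" is the grip in N (left out, the last holds). Time passes only in rows, so rows that repeat a pose let the fingers close. It gives the time, the measured TCP pose, the force and the opening at its end, in the units of the state.
- arm.observe(): the state, without advancing time (a new reading comes with each control period).
- get_image(name): name is "side" or "top"; returns (picture, depth): 400x640x3 uint8, red, green, blue; 400x640 float32, m along the optical axis (not along the pixel's ray), 0 where there is no reading.
- camera_info(name): a dict with "fovy" (degrees; the focal length in pixels is half the picture's height over the tangent of half this angle, whatever the lens; pixels are square), "cx", "cy" (the principal point, pixels), "dist_coeffs" ([k1, k2, p1, p2, k3] as OpenCV has them; the pictures are not rectified), "R" (3x3) and "t" (3): a world point X has camera coordinates R X + t. Camera axes: x right, y down, z forward; pixel columns grow to the right and rows downward; lengths in m; the calibration is good to about 2 mm. A picture is of the moment at which its call begins. camera_info takes no time and is no camera call.
- arm.sign_off(): hands the job in, once; it reports no verdict.
The state is a dict: "clock": time; "joints": joint angles; "dq": joint speeds; "joint_efforts": joint torques, N m; "position": TCP position; "ee_rot": TCP orientation; "force": force on the tool from outside, world axes, zero at the start; "ft_torque": the same for the moment, N m; "width": opening from 0.0 (shut) to 1.0 (fully open).
Only numpy, scipy, OpenCV 4.12 (cv2) and the standard library are available. Lean on these libraries where they do the work, as an engineer would, in place of code of your own. Each camera call takes 0.05 s, during which the arm holds its last target. There are 200 camera calls.

### The job

Two rinsed mixing cups stand mouth-down on the table: hang them mouth-down on the draining rack to drip dry, the tall cup on the free long peg (upper row, middle) and the short cup on either of the free short pegs (lower row, middle or right). Slide each cup right down until its base rests on the tip of the peg, so that its rim hangs clear of the board; let none drop, and leave everything else standing or hanging where it is.

Things in the scene. Friction and masses are not known exactly. Their poses are not given: they have to be found in the camera images.
- tall_cup: the tall white plastic mixing cup, at the start mouth-down on the table: 110 mm high, 66 mm across the rim, tapering to 58 mm across the closed base (which is up); wall 3 mm, base 3 mm thick, 107 mm deep inside, no handle, about 75 g. Origin: centre of the rim; z points from the mouth to the base
- tall_cup_floor (a point): centre of the inner face of the tall cup's base, 107 mm along z from the rim
- short_cup: the short white plastic mixing cup, at the start mouth-down on the table: 72 mm high, 66 mm across the rim, tapering to 58 mm across the closed base (which is up); wall 3 mm, base 3 mm thick, 69 mm deep inside, no handle, about 55 g. Origin: centre of the rim; z points from the mouth to the base
- short_cup_floor (a point): centre of the inner face of the short cup's base, 69 mm along z from the rim
- rack: fixed steel draining rack, 380 mm wide (y), 280 deep: board leaning back 35 degrees from flat, 26 mm high gutter at its low edge (robot side), back edge 165 mm high. Pegs square to the board, two rows of three, 130 mm apart in the row: upper row long, lower row short, rows 110 mm apart up the board. Left = +y. Origin: under its middle, on the table; x to its back, y left, z up
- peg_long_mid: the free long peg, middle of the upper row: 20 mm thick with a round end (radius 10), 130 mm from board to tip. Origin: the very end of the tip, on the axis; z points out along the peg (35 degrees from vertical, leaning to the rack's front, -x), y to the rack's left, x up the slope of the board
- peg_short_mid: free short peg, middle of the lower row: 20 mm thick with a round end (radius 10), 91 mm from board to tip. Origin: the very end of the tip, on the axis; z points out along the peg (35 degrees from vertical, leaning to the rack's front, -x), y to the rack's left, x up the slope of the board
- peg_short_right: free short peg, right (-y) end of the lower row: 20 mm thick with a round end (radius 10), 91 mm from board to tip. Origin: the very end of the tip, on the axis; z points out along the peg (35 degrees from vertical, leaning to the rack's front, -x), y to the rack's left, x up the slope of the board. A cup let go on a peg sags a little and leans on the peg from inside: that is right
- hung_a: a tall cup (as tall_cup) already hanging on the left peg of the upper row; leave it. Origin: centre of its rim, z towards its base
- hung_b: a tall cup (as tall_cup) already hanging on the right peg of the upper row; leave it. Origin: centre of its rim, z towards its base
- hung_c: a short cup (as short_cup) already hanging on the left peg of the lower row; leave it. Origin: centre of its rim, z towards its base
- paint_jar: closed jar of brown paint with a black cap, standing among the cups; 62 mm across, 82 mm high. Origin: centre of its underside
- brush_jar: glass jar with four brushes standing in it, 82 mm across, brushes up to 240 mm high. Origin: centre of its underside
- tape_dispenser: weighted white tape dispenser with a roll of tape, 150 x 58 mm, 96 mm high, long side along its x. Origin: centre of its underside
- hog_brush: flat paint brush lying on the table, 180 mm long along its x. Origin: under its middle
- squeeze_bottle: clear squeeze bottle with a white cap, 60 mm across, 170 mm high, to the left of the rack. Origin: centre of its underside
Mind the look-alikes: they are no part of the job. Leave any green, pink or yellow look-alike of the short_cup alone.

How it is judged:
By the outcome, as a careful person would: the job done as asked, in the order asked, and still so for the second after the job is handed in, with the robot touching nothing.
It also fails if it takes over 58 s, if anything falls off the work surface, if the arm or the gripper's body presses on something with over 40 N, if the wrist force passes 120 N, or if a joint passes its speed limit or range.

## Working session

There is one attempt and no reset: what is moved stays moved. The work goes in short steps, Python scripts to look and compute and a tool call to move; the robot and the scene stay as the last step left them, time stands still between calls to the robot, and variables do not carry over. Pictures are saved under pics/ and viewed, about 8 in all and at most 12, crops included, and the job is handed in when it is done.

Besides the shell and the picture viewer there is one more tool, called after "Emit:" as name(argument=value, ...) on one line, values as JSON. carry_out: Moves the arm, as the interface text tells. Shifts and turns lie within -1 to 1; 1 stands for 0.1 m of shift or 45 degrees of turn. Its arguments: {"type":"object","properties":{"steps":{"type":"array","items":{"type":"number"}},"grip_force":{"type":"number"}},"required":["steps"]}

```bash
mkdir -p pics; ls; cat > h.py <<'E'
import numpy as np, cv2, pickle
from cell import arm,get_image,camera_info
def K(n,shape=(400,640)):
    c=camera_info(n); f=shape[0]/2/np.tan(np.radians(c["fovy"])/2)
    return np.array([[f,0,c["cx"]],[0,f,c["cy"]],[0,0,1]]),np.array(c["dist_coeffs"],float),np.array(c["R"]),np.array(c["t"])
def rays(n,uv):
    k,d,R,t=K(n); p=cv2.undistortPoints(np.array(uv,float).reshape(-1,1,2),k,d).reshape(-1,2)
    return -R.T@t, np.c_[p,np.ones(len(p))]@R   # origin, dirs (depth-scaled)
def cloud(n,dep):
    v,u=np.mgrid[0:400,0:640]; o,d=rays(n,np.c_[u.ravel(),v.ravel()])
    P=(o+d*dep.reshape(-1,1)).reshape(400,640,3); P[dep==0]=np.nan; return P
def plane(n,uv,z):
    o,d=rays(n,uv); return o+d*((z-o[2])/d[:,2])[:,None]
def proj(n,X):
    k,d,R,t=K(n); return cv2.projectPoints(np.array(X,float).reshape(-1,1,3),cv2.Rodrigues(R)[0],t,k,d)[0].reshape(-1,2)
def snap(n,tag):
    im,dep=get_image(n); cv2.imwrite(f"pics/{tag}.png",im[:,:,::-1]); np.savez(f"pics/{tag}.npz",im=im,dep=dep); return im,dep
E
python3 - <<'E'
from h import *
for n in("top","side"):
    snap(n,n+"0"); k,d,R,t=K(n); print(n,k[0,0],k[:2,2],d,-R.T@t,R[2])
print(arm.observe(), arm.grip_point_offset)
from scipy.spatial.transform import Rotation as Ro
print(Ro.from_rotvec(arm.observe()["ee_rot"]).as_matrix().round(3))
E
```

```text
pics
top 412.81790824640007 [316.64500417 197.41695843] [-0.01380894  0.          0.          0.          0.        ] [0.27157172 0.01844128 1.55720048] [ 0.21372307  0.01498822 -0.9767793 ]
side 380.2802869775516 [325.87210548 206.8324575 ] [-0.04667771  0.          0.          0.          0.        ] [ 0.44974683 -1.0414978   0.84895544] [ 0.09289072  0.84258066 -0.53049896]
{'clock': 0.1, 'joints': array([-1.28559498,  0.43521034,  0.02498644,  1.57397103, -0.01160726,
        1.13401324, -0.07509983]), 'dq': array([-4.31615547e-05, -6.37305550e-04,  1.49838483e-03, -1.19950234e-03,
       -4.34785446e-04,  1.79935862e-03,  3.18715873e-04]), 'joint_efforts': array([ 3.42868101e-03, -6.69125605e+01,  9.88432691e-01, -3.15146399e+01,
       -6.04021735e-02,  3.74125235e-02,  5.11921189e-05]), 'position': array([0.23622966, 0.57815255, 0.22600174]), 'ee_rot': array([-1.55074503,  0.30447731, -0.30424077]), 'force': array([-0.73426926,  0.43418203, -0.72769359]), 'ft_torque': array([ 0.04485894, -0.09134652, -0.01701758]), 'width': 0.9995217880042245} 0.0188
[[ 0.926 -0.     0.378]
 [-0.378 -0.001  0.926]
 [ 0.    -1.    -0.001]]
```

View pics/top0.png

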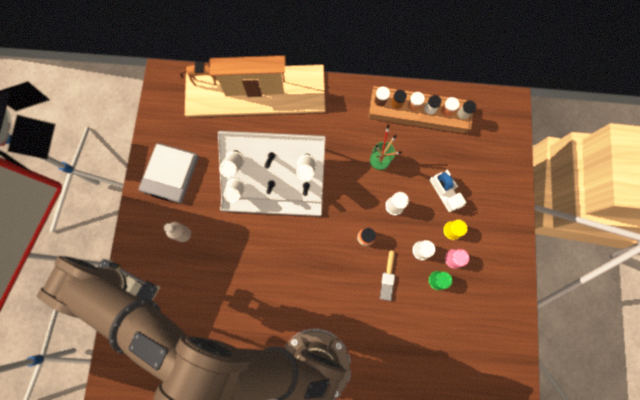

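View pics/side0.png

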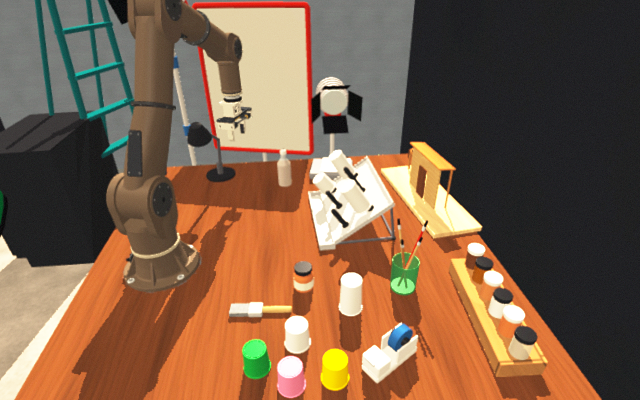

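```bash
python3 - <<'E'
from h import *
import cv2
D={n:np.load(f"pics/{n}0.npz") for n in("top","side")}
C={n:cloud(n,D[n]["dep"]) for n in D}
im=D["top"]["im"];P=C["top"]
Z=P[:,:,2]; print("table z",np.nanmedian(Z[250:350,250:340]))
hsv=cv2.cvtColor(im,cv2.COLOR_RGB2HSV)
white=((hsv[...,1]<50)&(hsv[...,2]>110)).astype(np.uint8)
# cups on table: white blobs with z>.03 in right region
def blob(m,lab):
    n,l,s,c=cv2.connectedComponentsWithStats(m.astype(np.uint8))
    for i in range(1,n):
        if s[i,4]>40:
            q=P[l==i]; top=np.nanpercentile(q[:,2],95); t=q[q[:,2]>top-.008]
            print(lab,c[i].round(),s[i,4],"top z %.3f"%top,"mean top",np.nanmean(t,0).round(4),"ext",(np.nanmax(t,0)-np.nanmin(t,0)).round(3))
reg=np.zeros((400,640),bool);reg[180:300,350:480]=1
blob((white>0)&reg&(Z>.04),"white"); 
blob((hsv[...,1]>120)&reg&(Z>.04),"col")
reg=np.zeros((400,640),bool);reg[130:215,215:328]=1
dark=(hsv[...,2]<60)&reg
n,l,s,c=cv2.connectedComponentsWithStats(dark.astype(np.uint8))
for i in range(1,n):
    if s[i,4]>15:
        q=P[l==i]; q=q[~np.isnan(q[:,0])];j=q[:,2].argmax();print("dark",c[i].round(),s[i,:4],s[i,4],"hi",q[q[:,2]>q[j,2]-.01].mean(0).round(4),"zmax",q[j].round(4),"lo",q[q[:,2].argmin()].round(4))
# board plane
from scipy.optimize import least_squares
b=P[(white>0)&reg]; b=b[(~np.isnan(b[:,0]))]
rng=np.random.default_rng(0);best=0
for _ in range(800):
    a=b[rng.choice(len(b),3,0)];nn=np.cross(a[1]-a[0],a[2]-a[0]);nn/=np.linalg.norm(nn)+1e-9;ins=abs((b-a[0])@nn)<.004
    if ins.sum()>best:best=ins.sum();bi=ins
q=b[bi];u,S,V=np.linalg.svd(q-q.mean(0));nn=V[2]*np.sign(V[2][2]);print("board",best,q.mean(0),nn,"tilt",np.degrees(np.arccos(nn[2])),"yaw",np.degrees(np.arctan2(-nn[1],-nn[0])))
a=cv2.resize(D["top"]["im"][125:220,210:335],None,fx=5,fy=5,interpolation=2)
a2=cv2.resize(D["side"]["im"][140:260,290:410],None,fx=4.5,fy=4.5,interpolation=2)
H=max(a.shape[0],a2.shape[0]);a=cv2.copyMakeBorder(a,0,H-a.shape[0],0,0,0);a2=cv2.copyMakeBorder(a2,0,H-a2.shape[0],0,0,0)
o=np.hstack([a,a2]);o=cv2.resize(o,None,fx=800/o.shape[1],fy=800/o.shape[1]);cv2.imwrite("pics/rack0.png",o[:,:,::-1]);print(o.shape)
E
```

```text
table z 0.0005382046264668094
white [440. 186.] 86 top z 0.071 mean top [ 0.6785 -0.4162  0.0678] ext [0.047 0.042 0.014]
white [398. 201.] 245 top z 0.115 mean top [ 0.6033 -0.2565  0.1112] ext [0.055 0.055 0.011]
white [455. 201.] 190 top z 0.065 mean top [ 0.6283 -0.4763  0.0609] ext [0.057 0.06  0.013]
white [425. 249.] 239 top z 0.078 mean top [ 0.4423 -0.3662  0.0739] ext [0.054 0.056 0.014]
col [447. 184.] 74 top z 0.097 mean top [ 0.6896 -0.4351  0.0934] ext [0.019 0.03  0.015]
col [457. 228.] 259 top z 0.077 mean top [ 0.528  -0.4816  0.073 ] ext [0.055 0.058 0.01 ]
col [364. 238.] 78 top z 0.083 mean top [ 0.4654 -0.1407  0.0808] ext [0.051 0.047 0.013]
col [442. 280.] 265 top z 0.077 mean top [ 0.3354 -0.4294  0.0727] ext [0.057 0.058 0.011]
dark [270. 159.] [267 153   7  14] 45 hi [0.6624 0.2129 0.227 ] zmax [0.6625 0.2107 0.2304] lo [0.7344 0.2189 0.1298]
dark [270. 186.] [268 181   6  12] 40 hi [0.5946 0.2115 0.1324] zmax [0.5952 0.2141 0.135 ] lo [0.6422 0.2235 0.0641]
dark [306. 187.] [304 183   5  11] 34 hi [0.5998 0.0813 0.1315] zmax [0.5989 0.0829 0.1349] lo [0.6495 0.0817 0.0665]
board 3315 [0.691732   0.20557369 0.09280908] [-0.56629144 -0.01883945  0.82398973] tilt 34.51380101793219 yaw 1.905419861838661
(371, 800, 3)
```

View pics/rack0.png

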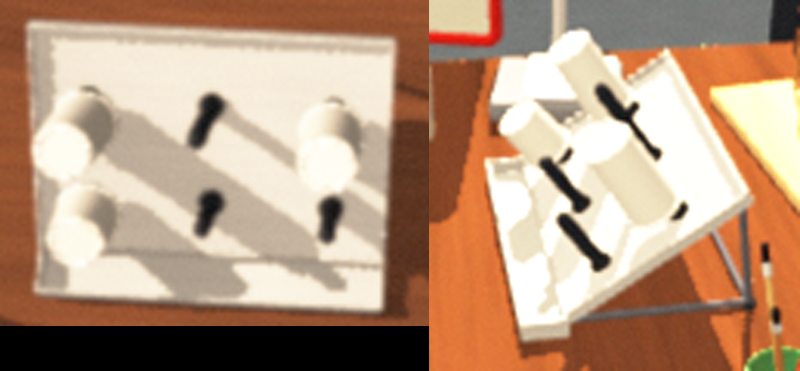

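The views agree. The short cup is near (0.442, -0.366) and the tall cup near (0.603, -0.257). The short-mid peg tip is near (0.593, 0.212, 0.134) and the long-mid tip near (0.661, 0.214, 0.229), with the rack yawed about 2°. I'll hang the short cup first: a tall cup already hanging behind the short peg would crowd the gripper body.

Emit:
carry_out(steps=[0.95,1,-1,0.5,0.54,0.95,1,-1,0.5,0.54,0.95,1,-1,0.5,0.54,0.95,1,-1,0.5,0.54,0.95,1,-1,0.5,0.54], grip_force=8)

```text
clock: 0.6
position: [0.3376, 0.4776, 0.277]
ee_rot: [-1.57, -0.025, 0.025]
force: [-0.7, 1.2, -0.2]
width: 0.952
```

Emit:
carry_out(steps=[0.95,1,-1,0,0,0.95,1,-1,0,0,0.95,1,-1,0,0,0.95,1,-1,0,0])

```text
clock: 1.0
position: [0.4402, 0.3741, 0.276]
ee_rot: [-1.574, -0.023, 0.021]
force: [-0.1, 0.5, -0.0]
width: 0.951
```

Emit:
carry_out(steps=[0.95,0,-1,0,0,0.95,0,-1,0,0,0.95,0,-1,0,0])

```text
clock: 1.3
position: [0.4362, 0.2732, 0.2762]
ee_rot: [-1.574, -0.023, 0.024]
force: [-0.8, 0.9, 0.2]
width: 0.949
```

Emit:
carry_out(steps=[0.95,0,-1,0,0,0.95,0,-1,0,0,0.95,0,-1,0,0])

```text
clock: 1.6
position: [0.436, 0.1736, 0.2764]
ee_rot: [-1.573, -0.022, 0.024]
force: [-0.2, 0.2, 0.3]
width: 0.951
```

Emit:
carry_out(steps=[0.95,0,-1,0,0,0.95,0,-1,0,0,0.95,0,-1,0,0])

```text
clock: 1.9
position: [0.436, 0.074, 0.2765]
ee_rot: [-1.573, -0.023, 0.024]
force: [-0.4, 1.1, -0.0]
width: 0.95
```

Emit:
carry_out(steps=[0.95,0,-1,0,0,0.95,0,-1,0,0,0.95,0,-1,0,0])

```text
clock: 2.2
position: [0.4362, -0.0258, 0.2767]
ee_rot: [-1.572, -0.023, 0.023]
force: [1.7, -0.2, 0.2]
width: 0.949
```

Emit:
carry_out(steps=[0.95,0,-1,0,0,0.95,0,-1,0,0,0.95,0,-1,0,0])

```text
clock: 2.5
position: [0.4364, -0.1258, 0.2767]
ee_rot: [-1.573, -0.023, 0.023]
force: [-0.3, 0.1, 0.4]
width: 0.949
```

Emit:
carry_out(steps=[0.95,0,-1,0,0,0.95,0,-1,0,0,0.95,0,-1,0,0])

```text
clock: 2.8
position: [0.4364, -0.2259, 0.2767]
ee_rot: [-1.574, -0.023, 0.023]
force: [-0.7, 0.0, 0.5]
width: 0.948
```

Emit:
carry_out(steps=[0.95,0.06,-1,0,0,0.95,0.06,-1,0,0,0.95,0.06,-1,0,0])

```text
clock: 3.1
position: [0.4425, -0.3259, 0.2762]
ee_rot: [-1.574, -0.023, 0.025]
force: [-0.2, 0.3, -0.3]
width: 0.949
```

Emit:
carry_out(steps=[0.95,0,-0.4,-1,0,0.95,0,-0.4,-1,0,0.95,0,-0.4,-1,0,0.95,0,-0.4,-1,0])

```text
clock: 3.5
position: [0.4428, -0.3594, 0.1754]
ee_rot: [-1.568, -0.026, 0.031]
force: [-1.1, -0.1, 1.4]
width: 0.952
```

Emit:
carry_out(steps=[0.95,0,0,-0.7,0,0.95,0,0,-0.7,0,0.95,0,0,-0.7,0])

```text
clock: 3.8
position: [0.4431, -0.359, 0.1062]
ee_rot: [-1.568, -0.029, 0.031]
force: [0.1, -0.1, 0.4]
width: 0.948
```

```bash
python3 - <<'E'
from h import *
im,d=snap("side","side1"); 
cv2.imwrite("pics/s1.png",cv2.resize(im[250:400,200:420],None,fx=3.5,fy=3.5,interpolation=2)[:,:,::-1])
p=arm.observe()["position"]; print(p)
E
```

```text
[ 0.44375608 -0.36013459  0.10787664]
```

View pics/s1.png

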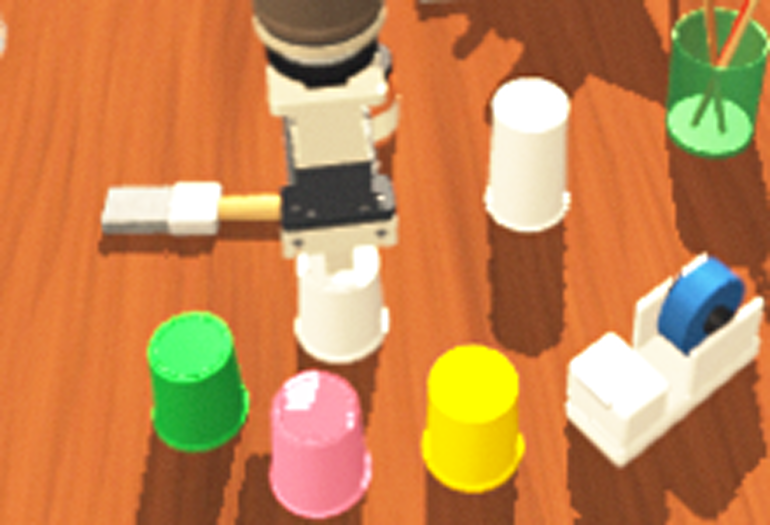

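The gripper is centred over the short white cup, clear of pink and yellow. TCP y sits 6 mm short, so I'll correct that while descending.

Emit:
carry_out(steps=[0.95,0,-0.06,-0.4,0,0.95,0,-0.06,-0.7,0,0.95,0,-0.06,-0.72,0,0.95,0,-0.06,-0.72,0,0.95,0,-0.06,-0.72,0])

```text
clock: 4.35
position: [0.444, -0.3682, 0.0373]
ee_rot: [-1.572, -0.031, 0.026]
force: [0.9, -0.6, 0.4]
width: 0.952
```

Emit:
carry_out(steps=[0.5,0,0,0,0,0.5,0,0,0,0,0.5,0,0,0,0,0.5,0,0,0,0,0.5,0,0,0,0,0.5,0,0,0,0,0.5,0,0,0,0,0.5,0,0,0,0], grip_force=8)

```text
clock: 5.15
position: [0.4425, -0.3675, 0.035]
ee_rot: [-1.571, -0.029, 0.028]
force: [-0.9, 1.4, 5.7]
width: 0.676
```

Emit:
carry_out(steps=[0.5,0,0,0.3,0,0.5,0,0,0.7,0,0.5,0,0,1,0,0.5,0,0,1,0])

```text
clock: 5.55
position: [0.444, -0.3692, 0.1385]
ee_rot: [-1.574, -0.032, 0.024]
force: [0.6, -0.5, -1.3]
width: 0.678
```

Emit:
carry_out(steps=[0.5,0,0.5,1,0,0.5,0,1,1,0,0.5,0,1,1,0,0.5,0,1,1,0])

```text
clock: 5.95
position: [0.4444, -0.2628, 0.2367]
ee_rot: [-1.569, -0.036, 0.031]
force: [0.7, -0.2, -1.5]
width: 0.678
```

Emit:
carry_out(steps=[0.5,0,0.4,0,0,0.5,0,0.8,0,0,0.5,0,1,0,0,0.5,0,1,0,0])

```text
clock: 6.35
position: [0.4421, -0.1642, 0.2336]
ee_rot: [-1.569, -0.031, 0.034]
force: [0.4, -0.9, -0.4]
width: 0.678
```

Emit:
carry_out(steps=[0.5,0,0.4,0,0,0.5,0,0.8,0,0,0.5,0,1,0,0,0.5,0,1,0,0])

```text
clock: 6.75
position: [0.4422, -0.0653, 0.2339]
ee_rot: [-1.57, -0.03, 0.032]
force: [0.2, -0.0, -0.2]
width: 0.678
```

Emit:
carry_out(steps=[0.5,0,0.4,0,0,0.5,0,0.8,0,0,0.5,0,1,0,0,0.5,0,1,0,0])

```text
clock: 7.15
position: [0.4425, 0.0341, 0.2341]
ee_rot: [-1.57, -0.03, 0.031]
force: [-0.1, -0.4, -1.2]
width: 0.675
```

Emit:
carry_out(steps=[0.5,0.3,0.4,0,0,0.5,0.4,0.8,0,0,0.5,0.5,1,0,0,0.5,0.5,1,0,0])

```text
clock: 7.55
position: [0.4938, 0.1338, 0.2339]
ee_rot: [-1.571, -0.03, 0.03]
force: [0.8, -0.8, -1.0]
width: 0.676
```

Emit:
carry_out(steps=[0.5,0.3,0.4,0,0,0.5,0.6,0.7,0,0,0.5,0.8,0.79,0,0,0.5,0.8,0.79,0,0,0.5,0.8,0.79,0,0])

```text
clock: 8.05
position: [0.5728, 0.2085, 0.2339]
ee_rot: [-1.573, -0.025, 0.027]
force: [-0.2, 0.8, 0.3]
width: 0.674
```

```bash
python3 - <<'E'
from h import *
im,d=snap("side","side2"); 
cv2.imwrite("pics/s2.png",cv2.resize(im[90:270,230:430],None,fx=3.3,fy=3.3,interpolation=2)[:,:,::-1])
s=arm.observe(); print(s["position"],s["ee_rot"],s["width"],s["force"])
P=cloud("side",d); m=(P[...,0]>.5)&(P[...,0]<.62)&(P[...,1]>.13)&(P[...,1]<.28)&(P[...,2]>.165)&(P[...,2]<.26)
q=P[m]
for a in np.arange(.165,.26,.008):
    w=q[(q[:,2]>a)&(q[:,2]<a+.008)]; print(round(a,3),len(w),w.min(0).round(3) if len(w) else '',w.max(0).round(3) if len(w) else '')
E
```

```text
[0.57234283 0.20863551 0.23423179] [-1.57225835 -0.02539464  0.02697027] 0.6801245586957811 [-0.11738341 -1.2127391   0.09475823]
0.165 0  
0.173 0  
0.181 0  
0.189 0  
0.197 30 [0.54  0.172 0.2  ] [0.607 0.209 0.205]
0.205 34 [0.54  0.176 0.205] [0.602 0.204 0.212]
0.213 36 [0.541 0.175 0.213] [0.603 0.212 0.221]
0.221 38 [0.541 0.173 0.221] [0.603 0.217 0.229]
0.229 30 [0.542 0.172 0.229] [0.604 0.214 0.237]
0.237 24 [0.545 0.163 0.237] [0.599 0.201 0.245]
0.245 29 [0.545 0.16  0.246] [0.599 0.202 0.253]
0.253 30 [0.545 0.157 0.253] [0.599 0.202 0.26 ]
```

View pics/s2.png

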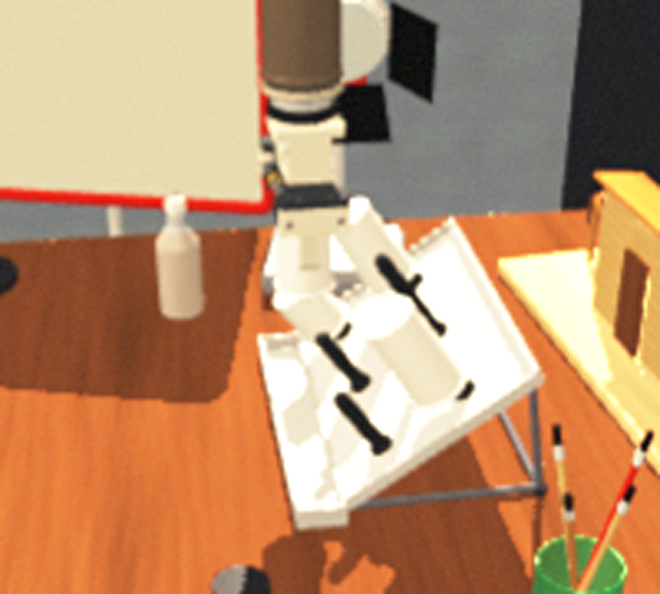

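The cup is held upright with its rim at z 0.20, centred at x 0.573. I'll cross-check the peg tips in the side view before lowering.

```bash
python3 - <<'E'
from h import *
z=np.load("pics/side0.npz");P=cloud("side",z["dep"]);v=z["im"].max(2)
reg=np.zeros((400,640),bool);reg[150:240,300:385]=1
n,l,s,c=cv2.connectedComponentsWithStats(((v<70)&reg).astype(np.uint8))
a=np.array([-.5735,-.02,.819])
for i in range(1,n):
    if s[i,4]>15:
        q=P[l==i];q=q[~np.isnan(q[:,0])];k=q@a;m=np.median(q,0)
        print(c[i].round(),s[i,4],"med",m.round(4),"tip surf",q[k>k.max()-.006].mean(0).round(4))
for n_,X in (("short",[.593,.2115,.134]),("long",[.661,.214,.229])): print(n_,proj("side",X),proj("top",X))
E
```

```text
[352. 177.] 71 med [0.6841 0.2107 0.1884] tip surf [0.6604 0.2078 0.2224]
[334. 200.] 66 med [0.6175 0.2071 0.0939] tip surf [0.5913 0.2082 0.1274]
[340. 218.] 79 med [0.623  0.0767 0.0906] tip surf [0.597  0.0771 0.1269]
short [[327.06947922 190.28686037]] [[268.69887819 190.72739002]]
long [[345.10152529 166.46634324]] [[267.00645346 164.47393026]]
```

Emit:
carry_out(steps=[0.5,-0.02,0.04,-0.3,0,0.5,-0.02,0.04,-0.55,0,0.5,-0.02,0.04,-0.62,0,0.5,0,0.04,-0.66,0,0.5,0.03,0.04,-0.7,0,0.5,0.06,0.04,-0.74,0,0.5,0.09,0.04,-0.78,0,0.5,0.09,0.04,-0.78,0])

```text
clock: 8.9
position: [0.5818, 0.2154, 0.1565]
ee_rot: [-1.571, -0.028, 0.028]
force: [-0.3, 0.7, -0.5]
width: 0.676
```

Emit:
carry_out(steps=[0.5,-0.01,0,-0.04,0,0.5,-0.02,0,-0.08,0,0.5,-0.03,0,-0.13,0,0.5,-0.04,0,-0.17,0,0.5,-0.045,0,-0.21,0,0.5,-0.045,0,-0.21,0])

```text
clock: 9.5
position: [0.5765, 0.2155, 0.1351]
ee_rot: [-1.571, -0.028, 0.029]
force: [0.3, 0.2, -1.4]
width: 0.675
```

```bash
python3 - <<'E'
from h import *
im,d=snap("side","side3"); 
cv2.imwrite("pics/s3.png",cv2.resize(im[120:250,260:400],None,fx=4.5,fy=4.5,interpolation=2)[:,:,::-1])
s=arm.observe(); print(s["position"],s["width"],s["force"])
E
```

```text
[0.57678068 0.21551246 0.13544313] 0.6783229050560957 [ 0.0159126  -0.17967097  0.10408007]
```

View pics/s3.png

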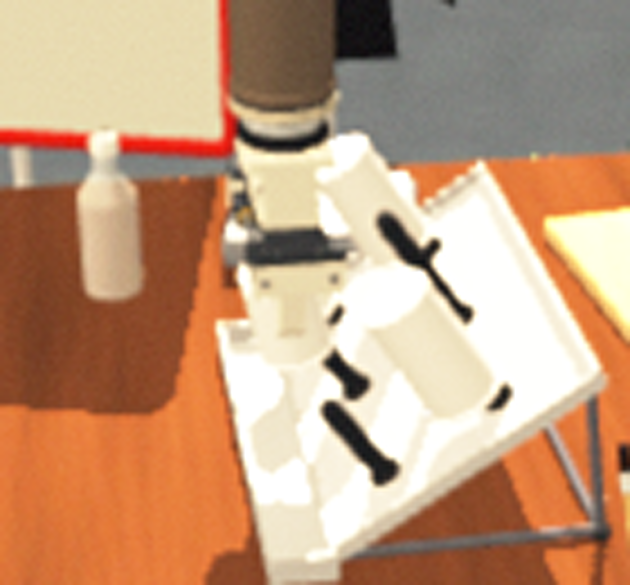

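The peg has entered the mouth and forces are near zero. I'll go on down the peg axis.

Emit:
carry_out(steps=[0.5,-0.01,0,-0.04,0,0.5,-0.01,0,-0.08,0,0.5,-0.01,0,-0.12,0,0.5,-0.01,0,-0.16,0,0.5,-0.01,0,-0.19,0,0.5,-0.01,0,-0.19,0])

```text
clock: 10.15
position: [0.5759, 0.2154, 0.1162]
ee_rot: [-1.571, -0.028, 0.029]
force: [1.1, -0.7, 0.6]
width: 0.671
```

Emit:
carry_out(steps=[0.5,-0.02,0,-0.04,0,0.5,-0.01,0,-0.07,0,0.5,0,0,-0.1,0,0.5,0.01,0,-0.13,0,0.5,0.02,0,-0.16,0,0.5,0.02,0,-0.16,0])

```text
clock: 10.75
position: [0.5794, 0.215, 0.1011]
ee_rot: [-1.571, -0.03, 0.026]
force: [3.4, -4.3, 5.1]
width: 0.659
```

```bash
python3 - <<'E'
from h import *
im,d=snap("side","side4"); 
cv2.imwrite("pics/s4.png",cv2.resize(im[120:250,260:400],None,fx=4.5,fy=4.5,interpolation=2)[:,:,::-1])
s=arm.observe(); print(s["position"],s["width"],s["force"])
E
```

```text
[0.5793897  0.21504889 0.10116983] 0.6579741537739454 [ 4.03003807 -3.8121262   5.11058865]
```

View pics/s4.png

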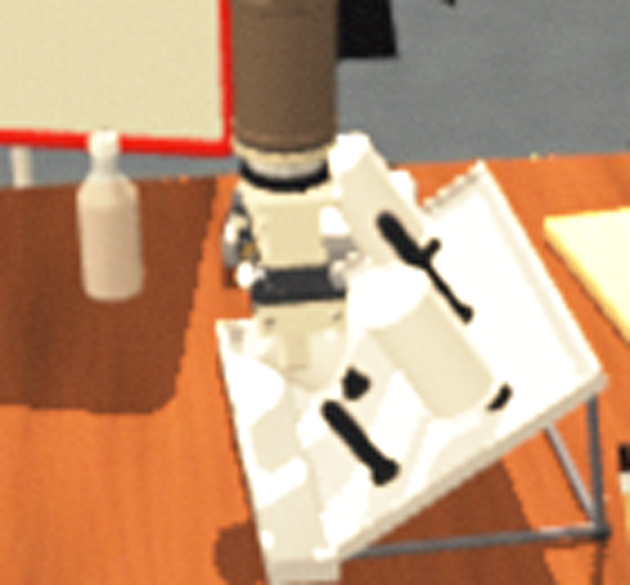

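The cup has tilted onto the peg as intended. The y-force of about -4 N is unexplained, so I'll check the torque and the neighbouring cups' positions before going further.

```bash
python3 - <<'E'
from h import *
s=arm.observe();print(s["force"],s["ft_torque"])
im,d=snap("top","top4"); P0=cloud("top",np.load("pics/top0.npz")["dep"]);P=cloud("top",d);Ps0=cloud("side",np.load("pics/side0.npz")["dep"]);Ps=cloud("side",np.load("pics/side4.npz")["dep"])
for nm,c in (("a",(.645,.345)),("b",(.65,.085)),("c",(.58,.343))):
    for t,Q in (("top0",P0),("top4",P),("side0",Ps0),("side4",Ps)):
        m=(abs(Q[...,0]-c[0])<.06)&(abs(Q[...,1]-c[1])<.05)&(Q[...,2]>(.19 if nm!="c" else .125))&(Q[...,2]<(.26 if nm!="c" else .165)); q=Q[m]
        if len(q)>10: print(nm,t,len(q),np.percentile(q,3,axis=0).round(3),np.percentile(q,97,axis=0).round(3),q.mean(0).round(4))
for t,Q in (("top4",P),("side4",Ps)):
    m=(abs(Q[...,0]-.58)<.08)&(abs(Q[...,1]-.215)<.12)&(Q[...,2]>.17)&(Q[...,2]<.3)&(Q[...,0]<.62); q=Q[m]
    print("body",t,len(q),np.percentile(q,1,axis=0).round(3),np.percentile(q,99,axis=0).round(3))
cv2.imwrite("pics/t4.png",cv2.resize(im[110:230,200:340],None,fx=5,fy=5,interpolation=2)[:,:,::-1])
E
```

```text
[ 4.03003807 -3.8121262   5.11058865] [-0.71840598 -0.89114426 -0.09371831]
a top0 317 [0.617 0.317 0.193] [0.686 0.369 0.234] [0.6469 0.3423 0.2174]
a top4 208 [0.616 0.333 0.194] [0.686 0.371 0.236] [0.6428 0.3512 0.2194]
a side0 197 [0.62  0.316 0.192] [0.685 0.367 0.233] [0.6495 0.3324 0.2121]
a side4 151 [0.635 0.315 0.191] [0.685 0.357 0.234] [0.6572 0.329  0.2127]
b top0 300 [0.626 0.06  0.196] [0.693 0.111 0.235] [0.6544 0.0855 0.2181]
b top4 336 [0.596 0.06  0.195] [0.693 0.13  0.234] [0.6492 0.0896 0.2173]
b side0 279 [0.627 0.056 0.191] [0.692 0.107 0.232] [0.6571 0.0734 0.2123]
b side4 324 [0.597 0.057 0.192] [0.691 0.128 0.233] [0.6489 0.0808 0.2112]
c top0 126 [0.567 0.319 0.125] [0.603 0.366 0.143] [0.5831 0.3423 0.1322]
c top4 93 [0.568 0.33  0.126] [0.601 0.366 0.143] [0.5837 0.3472 0.1332]
c side0 54 [0.569 0.318 0.126] [0.599 0.366 0.141] [0.5842 0.3382 0.1317]
body top4 431 [0.543 0.121 0.179] [0.616 0.31  0.271]
body side4 815 [0.54  0.119 0.171] [0.616 0.297 0.299]
```

View pics/t4.png

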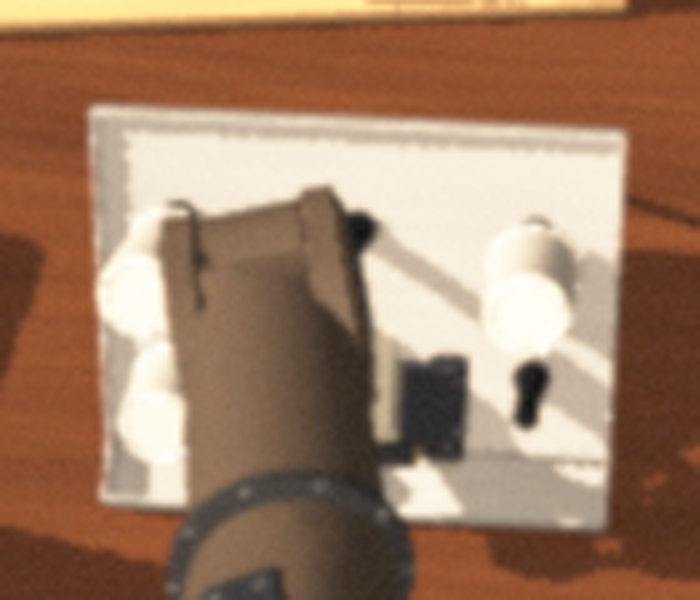

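The neighbours haven't moved, and the force/moment ratio (lever about 0.2 m) puts the load at the fingertips, so it's the cup wall on the peg. The cup sits about 5 mm too far +y. I'll ease y and x, then finish the slide.

Emit:
carry_out(steps=[0.5,0.02,-0.03,0,0,0.5,0.04,-0.05,0,0,0.5,0.04,-0.05,0,0])

```text
clock: 11.15
position: [0.5821, 0.2105, 0.1006]
ee_rot: [-1.571, -0.028, 0.028]
force: [2.2, -0.1, 1.8]
width: 0.659
```

Emit:
carry_out(steps=[0.5,0.01,0,-0.02,0,0.5,0.02,0,-0.04,0,0.5,0.03,0,-0.06,0,0.5,0.03,0,-0.06,0])

```text
clock: 11.55
position: [0.5862, 0.2115, 0.0957]
ee_rot: [-1.569, -0.031, 0.026]
force: [2.6, 2.2, 6.5]
width: 0.653
```

```bash
python3 - <<'E'
from h import *
s=arm.observe(); print(s["position"],s["width"],s["force"],s["ft_torque"])
im,d=snap("side","side5");P=cloud("side",d)
# cup below the finger: white points near, and dark peg pixels
m=(P[...,0]>.53)&(P[...,0]<.66)&(P[...,1]>.15)&(P[...,1]<.27)&(P[...,2]<.125)&(P[...,2]>.03)
q=P[m]
for a in np.arange(.045,.125,.008):
    w=q[(q[:,2]>=a)&(q[:,2]<a+.008)&(q[:,1]<.215)]
    # remove board points
    w=w[w[:,2]-(.0928+.687*(w[:,0]-.6917))>.008]
    if len(w): print(round(a,3),len(w),w.min(0).round(3),w.max(0).round(3))
E
```

```text
[0.58622853 0.2114935  0.09567385] 0.6528340110486929 [2.58286104 2.24077868 6.53727629] [ 0.39601174 -0.49443396  0.05632063]
0.053 1 [0.631 0.206 0.059] [0.631 0.206 0.059]
0.061 6 [0.627 0.201 0.062] [0.639 0.207 0.067]
0.069 15 [0.599 0.187 0.069] [0.648 0.215 0.077]
0.077 16 [0.579 0.182 0.077] [0.624 0.196 0.085]
0.085 16 [0.571 0.179 0.086] [0.627 0.191 0.093]
0.093 30 [0.55  0.176 0.093] [0.631 0.214 0.101]
0.101 38 [0.554 0.168 0.101] [0.636 0.21  0.109]
0.109 54 [0.557 0.162 0.109] [0.639 0.213 0.117]
0.117 31 [0.563 0.161 0.117] [0.639 0.211 0.125]
```

Emit:
carry_out(steps=[0.68,0,0,0,0,0.7,0,0,0,0,0.72,0,0,0,0,0.76,0,0,0,0,0.8,0,0,0,0,0.84,0,0,0,0,0.84,0,0,0,0,0.84,0,0,0,0], grip_force=3)

```text
clock: 12.4
position: [0.5849, 0.2106, 0.0947]
ee_rot: [-1.571, -0.028, 0.028]
force: [-0.6, 0.1, 0.0]
width: 0.839
```

Emit:
carry_out(steps=[0.84,-0.05,0,0.1,0,0.84,-0.1,0,0.2,0,0.84,-0.2,0,0.4,0,0.84,-0.3,0,0.7,0,0.84,-0.4,0,1,0,0.84,-0.4,0,1,0])

```text
clock: 13.0
position: [0.5457, 0.2117, 0.1999]
ee_rot: [-1.567, -0.034, 0.024]
force: [0.2, 0.5, -0.6]
width: 0.839
```

```bash
python3 - <<'E'
from h import *
im,d=snap("side","side6"); P=cloud("side",d)
cv2.imwrite("pics/s6.png",cv2.resize(im[120:250,260:400],None,fx=4.5,fy=4.5,interpolation=2)[:,:,::-1])
s=arm.observe(); print(s["position"],s["width"],s["force"])
E
```

```text
[0.54542267 0.21134548 0.19788098] 0.8401404186340145 [ 1.50181121 -0.39412638 -0.89389281]
```

View pics/s6.png

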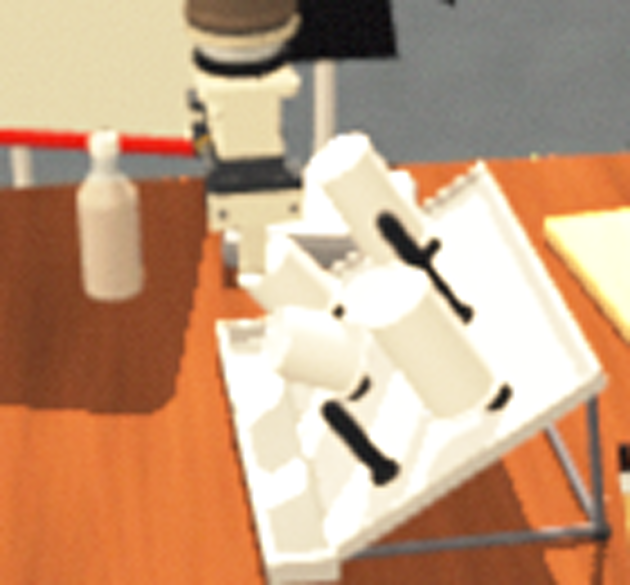

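The short cup hangs like its neighbours, with its peg showing only at the foot. Now the tall cup.

Emit:
carry_out(steps=[0.95,0,-0.5,0.2,0,0.95,0,-1,0.2,0,0.95,0,-1,0.2,0,0.95,0,-1,0.2,0])

```text
clock: 13.45
position: [0.5447, 0.1086, 0.2147]
ee_rot: [-1.571, -0.025, 0.026]
force: [-0.1, -0.3, 0.1]
width: 0.946
```

Emit:
carry_out(steps=[0.95,0,-0.5,0,0,0.95,0,-1,0,0,0.95,0,-1,0,0,0.95,0,-1,0,0])

```text
clock: 13.85
position: [0.5448, 0.0108, 0.2144]
ee_rot: [-1.57, -0.027, 0.028]
force: [0.1, 0.9, 0.1]
width: 0.951
```

Emit:
carry_out(steps=[0.95,0,-0.5,0,0,0.95,0,-1,0,0,0.95,0,-1,0,0,0.95,0,-1,0,0])

```text
clock: 14.25
position: [0.5452, -0.0882, 0.2143]
ee_rot: [-1.57, -0.028, 0.029]
force: [1.0, 1.3, -0.1]
width: 0.95
```

Emit:
carry_out(steps=[0.95,0.2,-0.5,0,0,0.95,0.3,-1,0,0,0.95,0.3,-1,0,0,0.95,0.3,-1,0,0])

```text
clock: 14.65
position: [0.5756, -0.1882, 0.2141]
ee_rot: [-1.57, -0.028, 0.029]
force: [0.6, -0.0, -0.6]
width: 0.952
```

Emit:
carry_out(steps=[0.95,0.2,-0.5,0,0,0.95,0.28,-0.68,0,0,0.95,0.28,-0.68,0,0,0.95,0.28,-0.68,0,0,0.95,0.28,-0.68,0,0])

```text
clock: 15.15
position: [0.6034, -0.2538, 0.2145]
ee_rot: [-1.568, -0.031, 0.032]
force: [-0.2, 1.0, 0.2]
width: 0.946
```

```bash
python3 - <<'E'
from h import *
im,d=snap("top","top7"); P=cloud("top",d);s=arm.observe(); print(s["position"],s["ee_rot"])
ims,ds=snap("side","side7"); Ps=cloud("side",ds)
for nm,c in (("a",(.645,.345)),("b",(.65,.085)),("c",(.58,.343)),("new",(.585,.213))):
    for t,Q in (("top",P),("side",Ps)):
        hi=nm in"ab";m=(abs(Q[...,0]-c[0])<.06)&(abs(Q[...,1]-c[1])<.05)&(Q[...,2]>(.19 if hi else .125))&(Q[...,2]<(.26 if hi else .165))
        if not hi: m&=Q[...,0]<.61
        q=Q[m]; print(nm,t,len(q),np.percentile(q,3,axis=0).round(3),np.percentile(q,97,axis=0).round(3),q.mean(0).round(4))
# tall cup, side cloud
m=(abs(Ps[...,0]-.603)<.06)&(abs(Ps[...,1]+.257)<.05)&(Ps[...,2]>.02)&(Ps[...,2]<.13);q=Ps[m]
print("tall side",len(q),np.percentile(q,2,axis=0).round(3),np.percentile(q,98,axis=0).round(3))
q=q[abs(q[:,2]-.11)<.005];print(len(q),q.min(0).round(3),q.max(0).round(3),q.mean(0).round(3))
E
```

```text
[ 0.60329736 -0.25427925  0.21459937] [-1.56883245 -0.03101797  0.03119483]
a top 316 [0.618 0.318 0.193] [0.686 0.369 0.234] [0.6469 0.3423 0.2175]
a side 85 [0.618 0.315 0.194] [0.646 0.37  0.227] [0.6323 0.3372 0.2126]
b top 300 [0.625 0.06  0.196] [0.693 0.111 0.234] [0.6545 0.0856 0.2183]Traceback (most recent call last):
  File "<stdin>", line 8, in <module>
    return _quantile_unchecked(
        a, q, axis, out, overwrite_input, method, keepdims, weights)
    return _ureduce(a,
                    func=_quantile_ureduce_func,
    ...<5 lines>...
                    overwrite_input=overwrite_input,
                    method=method)
    r = func(a, **kwargs)
    result = _quantile(arr,
                       quantiles=q,
    ...<2 lines>...
                       out=out,
                       weights=wgt)
    slices_having_nans = np.isnan(arr[-1, ...])
                                  ~~~^^^^^^^^^
IndexError: index -1 is out of bounds for axis 0 with size 0
```

```bash
python3 - <<'E'
from h import *
P=cloud("top",np.load("pics/top7.npz")["dep"]);Ps=cloud("side",np.load("pics/side7.npz")["dep"])
for nm,c in (("c",(.58,.343)),("new",(.585,.213))):
    for t,Q in (("top",P),("side",Ps)):
        m=(abs(Q[...,0]-c[0])<.06)&(abs(Q[...,1]-c[1])<.05)&(Q[...,2]>.10)&(Q[...,2]<.165)&(Q[...,0]<.615)
        q=Q[m]
        if len(q)>5:print(nm,t,len(q),np.percentile(q,3,axis=0).round(3),np.percentile(q,97,axis=0).round(3),q.mean(0).round(4))
m=(abs(Ps[...,0]-.603)<.06)&(abs(Ps[...,1]+.257)<.05)&(Ps[...,2]>.02)&(Ps[...,2]<.13);q=Ps[m]
print("tall side",len(q),np.percentile(q,2,axis=0).round(3),np.percentile(q,98,axis=0).round(3))
q=q[abs(q[:,2]-.11)<.005];print(len(q),q.min(0).round(3),q.max(0).round(3),q.mean(0).round(3))
E
```

```text
c top 279 [0.55  0.316 0.104] [0.611 0.367 0.139] [0.579  0.3408 0.1226]
c side 169 [0.553 0.313 0.101] [0.612 0.366 0.139] [0.5817 0.3311 0.1191]
new top 268 [0.562 0.184 0.104] [0.613 0.239 0.14 ] [0.5856 0.2107 0.1252]
new side 176 [0.563 0.181 0.102] [0.612 0.229 0.14 ] [0.586  0.1981 0.1217]
tall side 734 [ 0.575 -0.29   0.022] [ 0.633 -0.237  0.111]
252 [ 0.577 -0.286  0.105] [ 0.634 -0.229  0.113] [ 0.605 -0.26   0.109]
```

Emit:
carry_out(steps=[0.95,0.01,-0.03,-0.4,0,0.95,0.01,-0.03,-0.8,0,0.95,0.01,-0.03,-0.9,0,0.95,0.01,-0.03,-0.9,0])

```text
clock: 15.65
position: [0.6031, -0.2591, 0.1237]
ee_rot: [-1.569, -0.027, 0.031]
force: [-0.3, 0.3, 0.8]
width: 0.95
```

Emit:
carry_out(steps=[0.95,0,0,-0.3,0,0.95,0,0,-0.48,0,0.95,0,0,-0.48,0,0.95,0,0,-0.48,0])

```text
clock: 16.05
position: [0.605, -0.2607, 0.0788]
ee_rot: [-1.571, -0.03, 0.027]
force: [0.8, -0.7, -0.4]
width: 0.946
```

Emit:
carry_out(steps=[0.5,0,0,0,0,0.5,0,0,0,0,0.5,0,0,0,0,0.5,0,0,0,0,0.5,0,0,0,0,0.5,0,0,0,0,0.5,0,0,0,0,0.5,0,0,0,0], grip_force=8)

```text
clock: 16.85
position: [0.6043, -0.2603, 0.0772]
ee_rot: [-1.571, -0.029, 0.028]
force: [0.6, 1.1, 6.1]
width: 0.664
```

Emit:
carry_out(steps=[0.5,0,0,0.3,0,0.5,0,0,0.7,0,0.5,0,0,1,0,0.5,0,0,1,0])

```text
clock: 17.25
position: [0.6059, -0.262, 0.1812]
ee_rot: [-1.573, -0.033, 0.023]
force: [0.6, 0.1, -0.2]
width: 0.661
```

```bash
python3 - <<'E'
from h import *
P=cloud("top",np.load("pics/top7.npz")["dep"])
t=np.array([.595,.2125,.134])
for nm,c in (("c",(.569,.342)),("new",(.577,.211)),("a",(.64,.343)),("b",(.645,.085))):
    q=P[(abs(P[...,0]-c[0])<.06)&(abs(P[...,1]-c[1])<.05)&(P[...,2]>.08)]
    rng=np.random.default_rng(0);best=0
    for _ in range(1500):
        a=q[rng.choice(len(q),3,0)];n=np.cross(a[1]-a[0],a[2]-a[0]);n/=np.linalg.norm(n)+1e-9
        if n[2]<0:n=-n
        if not(-.9<n[0]<-.15 and n[2]>.4):continue
        h=abs((q-a[0])@n)<.0025; w=q[h]
        if h.sum()>best and np.ptp(w,axis=0).max()<.066 and ((q-a[0])@n>.005).mean()<.03:best=h.sum();B=w
    n=np.linalg.svd(B-B.mean(0))[2][2];n*=np.sign(n[2]);print(nm,best,B.mean(0).round(4),"ext",np.ptp(B,axis=0).round(3),"n",n.round(3),"tilt",np.degrees(np.arccos(n[2])).round(1))
E
```

```text
c 41 [0.6224 0.3467 0.2132] ext [0.016 0.048 0.017] n [-0.719  0.037  0.694] tilt 46.1
new 99 [0.5695 0.2115 0.1209] ext [0.026 0.055 0.049] n [-0.896 -0.031  0.444] tilt 63.7
a 127 [0.6371 0.3451 0.2206] ext [0.051 0.055 0.027] n [-0.466 -0.     0.885] tilt 27.8
b 152 [0.6453 0.0875 0.2215] ext [0.047 0.055 0.03 ] n [-0.508  0.018  0.861] tilt 30.6
```

Tall cup gripped and lifted. The tilt fit for the hung short cup looks off (64°), so I'll check that properly, with the same fit on hung_c for comparison.

```bash
python3 - <<'E'
from h import *
Z={n:np.load(f"pics/{n}7.npz") for n in("top","side")}
Q=np.vstack([cloud(n,Z[n]["dep"]).reshape(-1,3) for n in Z]);Q=Q[~np.isnan(Q[:,0])]
from scipy.optimize import least_squares
for nm,c,yw in (("c",(.575,.342,.115),0),("new",(.58,.2115,.115),0),("b",(.66,.087,.19),1)):
    H=.110 if yw else .072
    q=Q[(abs(Q[:,1]-c[1])<.036)&(np.hypot(Q[:,0]-c[0],Q[:,2]-c[2])<.075)&(Q[:,2]-(.0928+.687*(Q[:,0]-.6917))>.018)&(Q[:,2]<(.165 if not yw else .3))]
    def res(p): # base centre p[:3], tilt, yaw : signed distance to solid frustum surface (outside sees surface)
        a=np.array([-np.sin(p[3])*np.cos(p[4]),-np.sin(p[3])*np.sin(p[4]),np.cos(p[3])])
        v=q-p[:3];s=-(v@a);r=np.linalg.norm(v+np.outer(s,a),axis=1);dr=r-(.029+.004*s/H);ds=-s
        return np.where((dr<0)&(ds<0),np.maximum(dr,ds),np.hypot(np.maximum(dr,0),np.maximum(ds,0)))
    b=None
    for t0 in (10,30,50,70):
        f=least_squares(res,[c[0]-.02,c[1],c[2]+.02,np.radians(t0),0],loss="soft_l1",f_scale=.003)
        if b is None or f.cost<b.cost:b=f
    print(nm,len(q),b.x[:3].round(4),"tilt,yaw",np.degrees(b.x[3:]).round(1),"med res",np.median(abs(res(b.x))).round(4))
ims=[cv2.resize(Z["top"]["im"][165:205,220:285],None,fx=9,fy=9,interpolation=2),cv2.resize(Z["side"]["im"][165:230,300:365],None,fx=5.5,fy=5.5,interpolation=2)]
h=360;o=np.hstack([cv2.resize(i,(int(i.shape[1]*h/i.shape[0]*.82),int(h*.82))) for i in ims]);print(o.shape);cv2.imwrite("pics/c7.png",o[:,:,::-1])
E
```

```text
c 633 [0.5687 0.3443 0.1232] tilt,yaw [38.8  1.7] med res 0.0013
new 669 [0.5675 0.2111 0.1157] tilt,yaw [67.   4.9] med res 0.0012
b 387 [0.6449 0.0864 0.2207] tilt,yaw [32.6  1.2] med res 0.0009
(295, 774, 3)
```

View pics/c7.png

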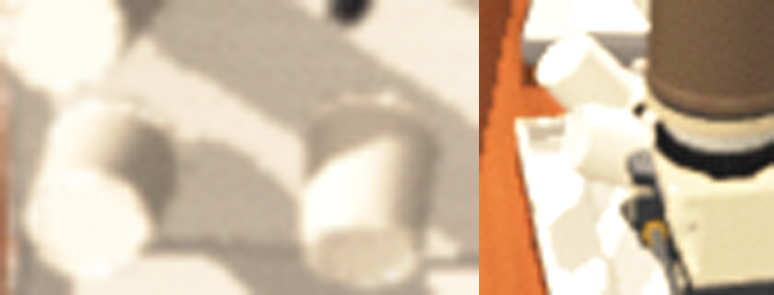

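The views confirm it: the short cup is over-tilted (67° against about 35°), balanced on its tip with about 12 mm still to slide. The true pivot was at the fingertips, so I pushed too far down-slope. It is stable, so I'll hang the tall cup with a corrected path, then nudge the short cup's base with closed fingers so it drops into line.

Emit:
carry_out(steps=[0.5,0,0,0.4,0,0.5,-0.2,0,0.8,0,0.5,-0.36,0,1,0,0.5,-0.36,0,1,0], grip_force=8)

```text
clock: 17.65
position: [0.5671, -0.2621, 0.2795]
ee_rot: [-1.572, -0.03, 0.024]
force: [0.1, 0.3, -0.8]
width: 0.66
```

Emit:
carry_out(steps=[0.5,0,0.4,0.3,0,0.5,0,0.8,0.43,0,0.5,0,1,0.43,0,0.5,0,1,0.43,0])

```text
clock: 18.05
position: [0.5686, -0.1556, 0.3181]
ee_rot: [-1.568, -0.032, 0.035]
force: [-0.4, -0.3, -0.9]
width: 0.657
```

Emit:
carry_out(steps=[0.5,0,0.4,0,0,0.5,0,0.8,0,0,0.5,0,1,0,0,0.5,0,1,0,0])

```text
clock: 18.45
position: [0.5679, -0.0567, 0.3177]
ee_rot: [-1.569, -0.03, 0.035]
force: [-0.4, 0.7, -1.2]
width: 0.66
```

Emit:
carry_out(steps=[0.5,0,0.4,0,0,0.5,0,0.8,0,0,0.5,0,1,0,0,0.5,0,1,0,0])

```text
clock: 18.85
position: [0.5678, 0.0422, 0.318]
ee_rot: [-1.57, -0.03, 0.033]
force: [0.8, -0.6, -0.6]
width: 0.658
```

Emit:
carry_out(steps=[0.5,0,0.4,0,0,0.5,0,0.8,0,0,0.5,0,1,0,0,0.5,0,1,0,0])

```text
clock: 19.25
position: [0.5679, 0.1415, 0.3182]
ee_rot: [-1.571, -0.029, 0.032]
force: [-0.6, 0.2, -1.6]
width: 0.657
```

Emit:
carry_out(steps=[0.5,0,0.4,0,0,0.5,0,0.6,0,0,0.5,0,0.73,0,0,0.5,0,0.73,0,0,0.5,0,0.73,0,0])

```text
clock: 19.75
position: [0.5684, 0.2102, 0.3194]
ee_rot: [-1.572, -0.027, 0.027]
force: [-0.5, -0.3, -1.5]
width: 0.659
```

```bash
python3 - <<'E'
from h import *
s=arm.observe();print(s["position"],s["width"],s["force"])
im,d=snap("side","side8");P=cloud("side",d);x,y=s["position"][:2]
q=P[(abs(P[...,0]-x)<.06)&(P[...,1]>y-.06)&(P[...,1]<y+.02)&(P[...,2]>.2)&(P[...,2]<.33)]
for a in (.235,.245,.255,.265,.28,.3):
    w=q[abs(q[:,2]-a)<.005]; print(a,len(w),*( (w.min(0).round(3),w.max(0).round(3)) if len(w) else ()))
E
```

```text
[0.56844971 0.21017248 0.31943424] 0.6592221381187269 [-0.48884491 -0.31650238 -1.45820798]
0.235 0
0.245 39 [0.535 0.176 0.242] [0.604 0.217 0.25 ]
0.255 44 [0.538 0.176 0.25 ] [0.599 0.207 0.26 ]
0.265 47 [0.538 0.178 0.26 ] [0.6   0.208 0.27 ]
0.28 49 [0.538 0.177 0.275] [0.6   0.207 0.285]
0.3 47 [0.539 0.179 0.295] [0.596 0.209 0.305]
```

Emit:
carry_out(steps=[0.5,0.3,0.02,0.05,0,0.5,0.6,0.02,0.05,0,0.5,0.77,0.02,0.05,0,0.5,0.77,0.02,0.05,0,0.5,0.77,0.02,-0.05,0,0.5,0.77,0.02,-0.15,0,0.5,0.77,0.02,-0.15,0])

```text
clock: 20.5
position: [0.6432, 0.2142, 0.3027]
ee_rot: [-1.571, -0.026, 0.031]
force: [-0.4, -0.3, -1.0]
width: 0.657
```

Emit:
carry_out(steps=[0.5,-0.01,0,-0.06,0,0.5,-0.02,0,-0.12,0,0.5,-0.02,0,-0.18,0,0.5,-0.03,0,-0.24,0,0.5,-0.04,0,-0.3,0,0.5,-0.04,0,-0.34,0,0.5,-0.04,0,-0.34,0])

```text
clock: 21.2
position: [0.6406, 0.2146, 0.2699]
ee_rot: [-1.571, -0.028, 0.029]
force: [1.0, 0.3, -0.9]
width: 0.658
```

Emit:
carry_out(steps=[0.5,0.01,0,-0.06,0,0.5,0.01,0,-0.12,0,0.5,0.02,0,-0.18,0,0.5,0.02,0,-0.23,0,0.5,0.03,0,-0.28,0,0.5,0.03,0,-0.28,0])

```text
clock: 21.8
position: [0.6436, 0.2144, 0.2417]
ee_rot: [-1.571, -0.027, 0.029]
force: [0.3, -0.5, -1.1]
width: 0.648
```

```bash
cat > fit.py <<'E'
from h import *
from scipy.optimize import least_squares
def fit(Q,c,H,zlo,ylim=.036,t0s=(10,25,40,60)):
    Q=Q[~np.isnan(Q[:,0])]
    q=Q[(abs(Q[:,1]-c[1])<ylim)&(np.hypot(Q[:,0]-c[0],Q[:,2]-c[2])<.075)&(Q[:,2]-(.0928+.687*(Q[:,0]-.6917))>.018)&(Q[:,2]>zlo[0])&(Q[:,2]<zlo[1])]
    def res(p):
        a=np.array([-np.sin(p[3])*np.cos(p[4]),-np.sin(p[3])*np.sin(p[4]),np.cos(p[3])])
        v=q-p[:3];s=-(v@a);r=np.linalg.norm(v+np.outer(s,a),axis=1);dr=r-(.029+.004*s/H);ds=-s
        return np.where((dr<0)&(ds<0),np.maximum(dr,ds),np.hypot(np.maximum(dr,0),np.maximum(ds,0)))
    b=None
    for t0 in t0s:
        f=least_squares(res,[c[0]-.02,c[1],c[2]+.02,np.radians(t0),0],loss="soft_l1",f_scale=.003)
        if b is None or f.cost<b.cost:b=f
    return len(q),b.x[:3].round(4),"tilt,yaw",np.degrees(b.x[3:]).round(1),"res",np.median(abs(res(b.x))).round(4)
E
python3 - <<'E'
from fit import *
s=arm.observe();print(s["position"],s["width"],s["force"],s["ft_torque"])
im,d=snap("side","side9");P=cloud("side",d)
x=P[(abs(P[...,0]-.66)<.08)&(P[...,1]>.165)&(P[...,1]<.215)&(P[...,2]>.13)&(P[...,2]<s["position"][2]-.003)&(P[...,2]-(.0928+.687*(P[...,0]-.6917))>.02)]
for a in np.arange(.14,.25,.01):
    w=x[abs(x[:,2]-a)<.005]; print(a.round(3),len(w),*( (w.min(0).round(3),w.max(0).round(3)) if len(w) else ()))
cv2.imwrite("pics/s9.png",cv2.resize(im[90:220,280:420],None,fx=4.5,fy=4.5,interpolation=2)[:,:,::-1])
E
```

```text
[0.64364108 0.21439757 0.24170725] 0.6481929105811661 [ 0.3328847  -0.5093881  -1.07572651] [ 0.00560874 -0.1763593  -0.01798747]
0.14 20 [0.581 0.193 0.135] [0.728 0.214 0.145]
0.15 11 [0.707 0.204 0.146] [0.72  0.215 0.154]
0.16 10 [0.642 0.205 0.156] [0.715 0.215 0.165]
0.17 10 [0.638 0.197 0.165] [0.703 0.214 0.173]
0.18 25 [0.635 0.191 0.175] [0.704 0.214 0.185]
0.19 38 [0.634 0.182 0.186] [0.699 0.21  0.195]
0.2 44 [0.63  0.183 0.195] [0.695 0.212 0.205]
0.21 42 [0.627 0.182 0.205] [0.69  0.21  0.215]
0.22 39 [0.623 0.182 0.215] [0.686 0.213 0.225]
0.23 46 [0.62  0.183 0.225] [0.683 0.214 0.234]
0.24 12 [0.622 0.184 0.235] [0.677 0.205 0.239]
```

View pics/s9.png

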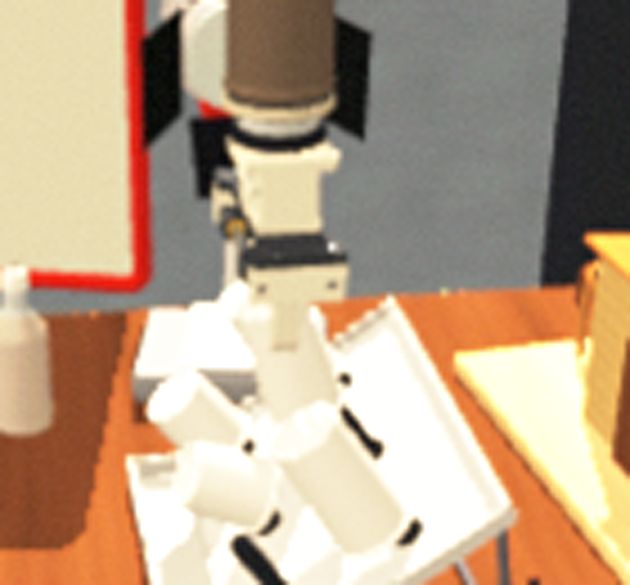

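The tall cup is tilting along the peg as planned (about 22° so far) with near-zero force. I'll continue.

Emit:
carry_out(steps=[0.5,0.01,-0.02,-0.06,0,0.5,0.03,-0.02,-0.12,0,0.5,0.04,-0.02,-0.17,0,0.5,0.05,-0.02,-0.22,0,0.5,0.06,-0.02,-0.26,0,0.5,0.06,-0.02,-0.26,0])

```text
clock: 22.45
position: [0.6497, 0.2125, 0.2159]
ee_rot: [-1.571, -0.028, 0.029]
force: [0.8, 0.1, -0.9]
width: 0.647
```

Emit:
carry_out(steps=[0.5,0.03,0,-0.05,0,0.5,0.06,0,-0.1,0,0.5,0.09,0,-0.14,0,0.5,0.09,0,-0.14,0])

```text
clock: 22.85
position: [0.659, 0.2124, 0.2018]
ee_rot: [-1.571, -0.028, 0.029]
force: [0.6, -0.6, -1.8]
width: 0.647
```

```bash
python3 - <<'E'
from h import *
s=arm.observe();print(s["position"],s["width"],s["force"],s["ft_torque"])
im,d=snap("side","side10");P=cloud("side",d)
x=P[(abs(P[...,0]-.67)<.09)&(P[...,1]>.165)&(P[...,1]<.215)&(P[...,2]>.1)&(P[...,2]<s["position"][2]-.003)&(P[...,2]-(.0928+.687*(P[...,0]-.6917))>.015)]
for a in np.arange(.11,.21,.01):
    w=x[(abs(x[:,2]-a)<.005)&(x[:,1]<.2)]; print(a.round(3),len(w),*( (w.min(0).round(3),w.max(0).round(3)) if len(w) else ()))
E
```

```text
[0.65899092 0.21242347 0.20181328] 0.6467713965888982 [ 0.62706064 -0.60709652 -1.84601095] [ 0.11080364 -0.17739636  0.00817197]
0.11 50 [0.582 0.18  0.105] [0.645 0.199 0.115]
0.12 40 [0.582 0.181 0.116] [0.645 0.2   0.124]
0.13 19 [0.582 0.182 0.125] [0.614 0.199 0.135]
0.14 2 [0.583 0.196 0.136] [0.595 0.196 0.139]
0.15 7 [0.712 0.191 0.147] [0.721 0.199 0.154]
0.16 9 [0.704 0.19  0.155] [0.717 0.2   0.164]
0.17 5 [0.699 0.188 0.168] [0.704 0.198 0.175]
0.18 13 [0.647 0.186 0.176] [0.703 0.199 0.185]
0.19 34 [0.644 0.183 0.185] [0.701 0.199 0.195]
0.2 12 [0.643 0.183 0.195] [0.696 0.197 0.198]
```

Emit:
carry_out(steps=[0.5,0.02,0,-0.03,0,0.5,0.04,0,-0.06,0,0.5,0.04,0,-0.06,0])

```text
clock: 23.2
position: [0.663, 0.2125, 0.1967]
ee_rot: [-1.571, -0.028, 0.028]
force: [0.1, -0.6, 0.6]
width: 0.643
```

Emit:
carry_out(steps=[0.5,0.02,0,-0.03,0,0.5,0.02,0,-0.03,0])

```text
clock: 23.4
position: [0.665, 0.2123, 0.1945]
ee_rot: [-1.571, -0.029, 0.028]
force: [-2.9, -1.5, 5.4]
width: 0.636
```

The force of about 6 N runs straight along the peg, so the base is on the tip. Releasing.

Emit:
carry_out(steps=[0.68,0,0,0,0,0.72,0,0,0,0,0.76,0,0,0,0,0.8,0,0,0,0,0.84,0,0,0,0,0.88,0,0,0,0,0.9,0,0,0,0,0.9,0,0,0,0], grip_force=3)

```text
clock: 24.2
position: [0.6649, 0.2126, 0.1937]
ee_rot: [-1.571, -0.028, 0.028]
force: [0.1, 0.5, -0.8]
width: 0.9
```

Emit:
carry_out(steps=[0.9,-0.05,0,0.1,0,0.9,-0.1,0,0.25,0,0.9,-0.2,0,0.5,0,0.9,-0.3,0,0.8,0,0.9,-0.4,0,1,0,0.9,-0.4,0,1,0])

```text
clock: 24.8
position: [0.6254, 0.2134, 0.2992]
ee_rot: [-1.567, -0.034, 0.024]
force: [-0.2, 0.3, 0.2]
width: 0.901
```

Emit:
carry_out(steps=[0,-0.4,0,0,0,0,-0.8,0,0,0,0,-1,0,0,0,0,-1,0,0,0])

```text
clock: 25.2
position: [0.5223, 0.2131, 0.2946]
ee_rot: [-1.569, -0.03, 0.03]
force: [0.2, 0.8, 0.7]
width: 0.606
```

```bash
python3 - <<'E'
from fit import *
s=arm.observe();print(s["position"],s["width"],s["force"])
Q=np.vstack([cloud(n,snap(n,n+"11")[1]).reshape(-1,3) for n in("side",)])
print("short",fit(Q,(.58,.2115,.115),.072,(.05,.165)))
print("tall",fit(Q,(.665,.212,.19),.11,(.15,.25)))
print("b",fit(Q,(.66,.087,.19),.11,(.1,.25)))
print("c",fit(Q,(.575,.342,.115),.072,(.05,.165)))
E
```

```text
[0.52234714 0.21305693 0.29457846] 0.6063201135353081 [0.19816716 0.78079026 0.71941269]
short (358, array([0.5677, 0.2113, 0.1153]), 'tilt,yaw', array([67.1,  5.8]), 'res', np.float64(0.0013))
tall (328, array([0.6539, 0.213 , 0.2287]), 'tilt,yaw', array([25. , 12.7]), 'res', np.float64(0.0011))
b (572, array([0.6451, 0.087 , 0.2203]), 'tilt,yaw', array([33.3,  2. ]), 'res', np.float64(0.0011))
c (260, array([0.5695, 0.3452, 0.124 ]), 'tilt,yaw', array([37.7,  1.6]), 'res', np.float64(0.0014))
```

The tall cup hangs with its base on the tip: its along-peg height matches hung_b within 1 mm, and it leans slightly. Now I'll push the short cup's base high on its face with closed fingers, so it slides on and swings into line.

Emit:
carry_out(steps=[0,0,-0.02,-0.4,0,0,0,-0.02,-0.8,0,0,0,-0.02,-1,0,0,0,-0.02,-1,0])

```text
clock: 25.65
position: [0.5241, 0.2095, 0.1908]
ee_rot: [-1.573, -0.024, 0.031]
force: [-0.1, -0.4, 0.2]
width: 0.207
```

Emit:
carry_out(steps=[0,0.1,0,-0.3,0,0,0.2,0,-0.6,0,0,0.25,0,-0.61,0,0,0.25,0,-0.61,0,0,0.25,0,-0.61,0])

```text
clock: 26.15
position: [0.551, 0.2109, 0.1347]
ee_rot: [-1.57, -0.03, 0.026]
force: [-0.1, 0.2, -0.1]
width: 0.005
```

Emit:
carry_out(steps=[0,0.04,0,0,0,0,0.08,0,0,0,0,0.12,0,0,0,0,0.16,0,0,0,0,0.16,0,0,0])

```text
clock: 26.65
position: [0.5665, 0.2105, 0.1328]
ee_rot: [-1.571, -0.029, 0.028]
force: [-0.5, -0.1, -0.3]
width: 0.005
```

```bash
python3 - <<'E'
from fit import *
s=arm.observe();print(s["position"],s["width"],s["force"])
Q=cloud("side",snap("side","side12")[1]).reshape(-1,3)
q=Q[(Q[:,0]>.585)]
print("short",fit(Q,(.585,.2115,.115),.072,(.05,.13)))
E
```

```text
[0.56654619 0.2105023  0.13283792] 0.0046185154513870485 [-0.52506528 -0.11303762 -0.31323123]
short (312, array([0.572 , 0.2126, 0.1165]), 'tilt,yaw', array([60.2,  8.7]), 'res', np.float64(0.0012))
```

Emit:
carry_out(steps=[0,0.02,0,0,0,0,0.04,0,0,0,0,0.06,0,0,0,0,0.06,0,0,0,0,0.06,0,0,0])

```text
clock: 27.2
position: [0.5719, 0.2106, 0.1327]
ee_rot: [-1.571, -0.028, 0.028]
force: [0.5, -0.1, 0.2]
width: 0.006
```

```bash
python3 - <<'E'
from fit import *
s=arm.observe();print(s["position"],s["width"],s["force"])
Q=cloud("side",snap("side","side13")[1]).reshape(-1,3)
print("short",fit(Q,(.585,.2115,.115),.072,(.05,.13)))
E
```

```text
[0.57188563 0.2105567  0.13270084] 0.006173449007031839 [ 0.52660676 -0.11814577  0.19199752]
short (307, array([0.5729, 0.2131, 0.1204]), 'tilt,yaw', array([44.7, 10. ]), 'res', np.float64(0.0012))
```

It's working: tilt has gone 67° → 60° → 45°. A few more millimetres.

Emit:
carry_out(steps=[0,0.02,0,0,0,0,0.04,0,0,0,0,0.05,0,0,0,0,0.05,0,0,0,0,0.05,0,0,0])

```text
clock: 27.75
position: [0.5765, 0.2107, 0.1327]
ee_rot: [-1.571, -0.028, 0.029]
force: [-3.1, -0.0, 2.2]
width: 0.007
```

```bash
python3 - <<'E'
from fit import *
s=arm.observe();print(s["position"],s["width"],s["force"])
Q=cloud("side",snap("side","side14")[1]).reshape(-1,3)
print("short",fit(Q,(.585,.2115,.115),.072,(.05,.13)))
E
```

```text
[0.57648481 0.21068434 0.13267607] 0.006645755359648345 [-3.09137567 -0.03548541  2.18350052]
short (305, array([0.5731, 0.2123, 0.1219]), 'tilt,yaw', array([42.1, 12.6]), 'res', np.float64(0.0014))
```

Firm contact of about 3.8 N with the tilt near 42°, so it's seated. Backing off and verifying.

Emit:
carry_out(steps=[0,-0.1,0,0,0,0,-0.3,0,0,0,0,-0.5,0,0.2,0,0,-0.7,0,0.6,0,0,-0.8,0,1,0,0,-0.8,0,1,0])

```text
clock: 28.4
position: [0.4981, 0.2119, 0.2381]
ee_rot: [-1.566, -0.035, 0.023]
force: [0.3, 0.0, -0.2]
width: 0.003
```

Emit:
carry_out(steps=[0,-0.3,-0.5,0.3,0,0,-0.5,-1,0.3,0,0,-0.5,-1,0.3,0,0,-0.5,-1,0.3,0])

```text
clock: 28.8
position: [0.4462, 0.1079, 0.263]
ee_rot: [-1.57, -0.026, 0.024]
force: [0.6, 0.6, -0.2]
width: 0.008
```

Emit:
carry_out(steps=[0,0,-0.5,0,0,0,0,-1,0,0,0,0,-1,0,0,0,0,-1,0,0])

```text
clock: 29.2
position: [0.4473, 0.0106, 0.2624]
ee_rot: [-1.57, -0.027, 0.027]
force: [0.3, 0.1, -0.5]
width: 0.001
```

Emit:
carry_out(steps=[0,0,-0.5,0,0,0,0,-1,0,0,0,0,-1,0,0,0,0,-1,0,0])

```text
clock: 29.6
position: [0.4475, -0.0885, 0.2624]
ee_rot: [-1.57, -0.028, 0.028]
force: [-0.4, 1.3, 0.1]
width: 0.011
```

```bash
python3 - <<'E'
from fit import *
s=arm.observe();print(s["position"],s["force"])
D={n:snap(n,n+"15") for n in("top","side")}
Q=np.vstack([cloud(n,D[n][1]).reshape(-1,3) for n in D])
F={}
for nm,c,H,z in (("short",(.58,.2115,.115),.072,(.05,.165)),("c",(.575,.342,.115),.072,(.05,.165)),("tall",(.665,.212,.19),.11,(.13,.25)),("a",(.655,.345,.19),.11,(.13,.25)),("b",(.66,.087,.19),.11,(.13,.25))):
    r=fit(Q,c,H,z,t0s=(20,35,50));print(nm,*r)
    t,y=np.radians(r[3]);a=np.array([-np.sin(t)*np.cos(y),-np.sin(t)*np.sin(y),np.cos(t)])
    tip={"short":(.592,.2125,.1335),"tall":(.660,.2135,.229),"c":(.587,.3425,.1335),"a":(.655,.3435,.229),"b":(.665,.0835,.229)}[nm]
    v=np.array(tip)-r[1];sd=-(v@a);print("   tip depth below outer base %.4f, radial %.4f; rim low z over board %.4f"%(sd,np.linalg.norm(v+sd*a),(lambda p:(p[2]-(.0928+.687*(p[0]-.6917)))*.824)(r[1]-a*H)))
ims=[cv2.resize(D["top"][0][135:215,215:330],None,fx=4,fy=4,interpolation=2),cv2.resize(D["side"][0][140:260,300:410],(293,320),interpolation=2)]
cv2.imwrite("pics/f15.png",np.hstack(ims)[:,:,::-1])
E
```

```text
[ 0.44747755 -0.08854925  0.2623813 ] [-0.41753782  1.30747903  0.09726103]
short 710 [0.5724 0.2125 0.1216] tilt,yaw [42.3 10.2] res 0.0013
   tip depth below outer base 0.0042, radial 0.0225; rim low z over board 0.0204
c 633 [0.5682 0.3445 0.1234] tilt,yaw [38.9  1.2] res 0.0014
   tip depth below outer base 0.0039, radial 0.0211; rim low z over board 0.0234
tall 678 [0.6532 0.2132 0.2283] tilt,yaw [25.6 10.5] res 0.0011
   tip depth below outer base 0.0023, radial 0.0065; rim low z over board 0.0252
a 649 [0.6368 0.3471 0.221 ] tilt,yaw [32.7  0.6] res 0.001
   tip depth below outer base 0.0031, radial 0.0200; rim low z over board 0.0268
b 947 [0.6451 0.087  0.2204] tilt,yaw [33.   1.9] res 0.001
   tip depth below outer base 0.0036, radial 0.0217; rim low z over board 0.0216
```

View pics/f15.png

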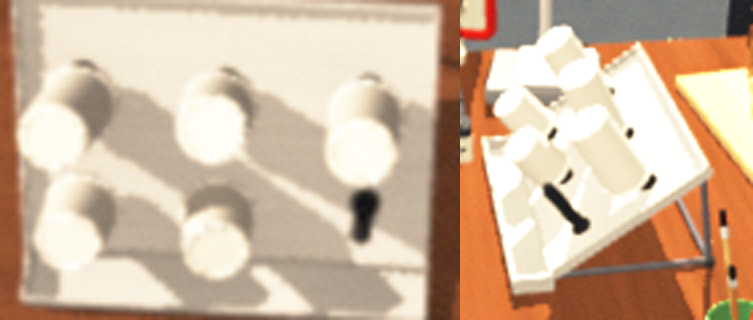

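Both cups now match the factory-hung ones: the tips sit 2–4 mm under the outer base (3 mm base thickness), and the rims are more than 20 mm clear of the board. Handing in.

```bash
python3 -c "
from cell import arm
print(arm.sign_off())"
```

```text
the job is handed in; nothing more can be done
None
```

Both cups are hung: the tall cup on the middle long peg and the short cup on the middle short peg. I handed in at about 30 s of the 58 s. I hung the short cup first, because a tall cup behind it would have crowded the gripper.

- **Mistake and repair:** I first let go of the short cup over-tilted (67°) and about 12 mm short of seating. After hanging the tall cup, I pushed its base with closed fingers. It slid down onto the tip and now hangs at 42°; its neighbour, hung_c, hangs at 39°.
- **Seating:** In the last fits from both cameras, the peg tip lies 4.2 mm under the short cup's outer base and 2.3 mm under the tall cup's. That matches the 3 mm base within error, so both rest on their tips. The rim centres are 20 mm and 25 mm off the board, in line with the 22–27 mm of the cups already hanging.
- **Lean:** The tall cup leans at 26°, while hung_a and hung_b lean at 33°. It sags less, but its base is on the tip.
- **Rest of the scene:** hung_a, hung_b and hung_c fit within 1–2 mm of where they were. The force readings I saw stayed under about 8 N, and the gripper was clear of everything at the end. I never took a separate last look at the coloured cups, jars or tape dispenser.

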